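Chock the tumbling can and draw the bolt

ROBOT

A 6-joint arm with a two-finger parallel gripper is mounted at the origin on the work surface. World frame = base frame: x ahead of the robot, y to its left, z up, the work surface at z = 0. Lengths are in mm, angles in degrees, forces in N, time in s.
With the tool pointing down it reaches from about 350 to 850 mm from the base axis. Payload 8.1 kg.
Tool frame: the origin (TCP) lies midway between the tips of the shut fingers; the grasp point (between the pads) lies 19 mm behind it; z points along the fingers, y is the line along which they close (so a half turn about z gives the same grasp; the last joint's range is limited). The gripper opens to 85 mm and grips with 20 to 120 N. Pads are 22 mm wide; open, the fingers measure 114 mm over their backs; the gripper's body (76 mm by 85 mm) begins 54 mm behind the grasp point. The pads swing forward as they close: fully open they stand 13 mm farther back than shut.
Start: joints at [62.544, 7.471, 85.268, -0, 87.261, -4.893], TCP at [230.2, 554.088, 231.292] pointing down, gripper open.
Joint ranges: [-169.43, 169.43], [-51.17, 129.36], [1.28, 143.12], [-76.62, 256.62], [0, 156.53], [-152.29, 152.29]. Speed limits (degrees/s): [136.94, 136.94, 159.86, 180, 180, 180].

INTERFACE

Orientations are given as [roll, pitch, yaw] about the fixed x, y, z axes, in that order (R = Rz(yaw) Ry(pitch) Rx(roll)).
In Python, from bench import r gives the robot as it stands.
- The arm moves only by the tool send_rows, never from a script. Its argument "increments" is a list of rows, each a list of 6 numbers: the shift along the tool's x, y, z in mm, then the turn, a rotation vector about the tool's x, y, z in rad. A call has 1 to 5 rows; each row shifts and turns the commanded pose from where the row before left it, along the tool's axes as they then stand; what a row does not reach is not made up. A row lasts 1/8 s, in which the tool goes at most 62.5 mm and 10.7 degrees, less where a joint would pass 70% of its speed; a pose out of reach is approached as far as the arm can. A call is refused whole if a number of a shift passes 62.5 or a number of a turn 0.188, either way. A call with a gripper value outside its range is refused whole. "grip" is the closure, from -1 (fully open) to 1 (shut), set as the call begins (left out, the last holds). The fingers move at their own pace and stop on an object; "grip_force" is the grip in N (left out, the last holds). Time passes only in rows, so rows that do not move let the fingers close. It gives the time, the measured TCP pose, the force, the opening and the grip force at its end, in the units of the state.
- r.sense(): the state, without advancing time (a new reading comes with each control period).
- r.snapshot(name): name is "side" or "top" or "wrist"; returns a dict with "img" (480x640x3 uint8, blue, green, red), "z_map" (480x640 float32, mm along the optical axis (not along the pixel's ray), 0 where there is no reading), "fx", "fy", "cx", "cy" (pixels), "D" ([k1, k2, p1, p2, k3] as OpenCV has them; the pictures are not rectified), "view" (4x4, takes a point from world to camera coordinates). Camera axes: x right, y down, z forward; pixel columns grow to the right and rows downward; lengths in mm; the calibration is good to about 2 mm. A picture is of the moment at which its call begins.
- r.hand_in(): hands the job in; it is judged then, once.
The state is a dict: "time": time; "joint_pos": joint angles; "qd": joint speeds; "joint_efforts": joint torques, N m; "tool_pos": TCP position; "tcp_rot": TCP orientation; "ft_force": force on the tool from outside, world axes, zero at the start; "wrist_torque": the same for the moment, N m; "finger_gap": finger opening in mm; "grip_force": force on a finger pad.
Only numpy, scipy, OpenCV 4.12 (cv2) and the standard library are available. Lean on these libraries where they do the work, as an engineer would, in place of code of your own. Each camera call takes 0.05 s, during which the arm holds its last target. There are 200 camera calls.

TASK

A heavy dice-tumbling can lies across a sloping board and only a sliding bolt keeps it from rolling down. Take the large wedge, lay it lengthwise on the board's slope with its nose uphill, and push it under the bolt until it is snug against the low side of the can, midway along the can; only then pull the bolt all the way out to its stop, so that the wedge alone holds the can where it lies.

Things in the scene. Friction and masses are not known exactly. Their poses are not given: they have to be found in the camera images.
- ramp: Fixed sloping plank board, 270 mm long (x), 180 mm wide (y). Origin: centre of its underside, on the table; z up. Its top slopes 7 degrees (0.122 rad) down towards +x: height over the table 0.0286 - 0.1228 x (m, board x), so 45 mm at the high end, 12 mm at the low end. A brass bolt guide stands at its left edge (x -29 to +5, y 64 to 84 mm), 73 mm high over the table.
- can: Closed grey metal can, a cylinder 64 mm in diameter, 110 mm long, 0.5 to 0.8 kg, lying across the board with its axis along the board's y. Origin: its centre, at board x = -50 mm, y = 0, 67 mm over the table; it touches the board at board x = -54 mm. It would roll towards the board's +x (low) side, where it rests against the bolt. Its axes turn as it rolls.
- chock: The larger of two brown walnut wedges, on the table to the robot's right: 90 mm long (x), 40 wide (y), 20 high, 0.15 kg. Origin: centre of its underside. Nose (edge 1.5 mm thick) at x = -45; the top rises at 30 degrees to 20 mm at x = -13, then is flat to the heel at x = +45 mm; upright parallel sides. Near it lie a plain walnut block 90 x 40 x 20 mm and a small wedge 45 mm long.
- chock_nose (a point): Middle of the chock's nose edge, on its underside (x = -45 mm, y = z = 0 of the chock). With the chock home against the can, lying flat on the board with its x along the board's x, it is about 11 mm downhill (board +x) of the line where the can touches the board.
- bolt (a joint): How far the bolt is drawn out (m): 0 to 0.012 at the start, 0.105 at its stop; clear of the can past 0.09. Steel rod 12 mm thick along board y, at board x = -12 mm, axis 62 mm over the table, 26 mm free below it. Grip: upright post 15 mm thick at board x = -12 mm, y = 120 mm + joint value, 66 to 105 mm over the table. Slides level to board +y, 1.5 N friction, stays where left.
Not all that is in view belongs to the job. Leave any blue or white look-alike of the chock alone.

How it is judged (in metres and radians):
On the way:
1. with the bolt still across the can, the large wedge lies on the slope nose uphill, up to the low side of the can (its nose edge within 40 mm of the can's centre) and midway along it (distance between chock_nose and can below 0.04 m and y of chock in the frame of ramp between -0.02 and 0.02 m and angle between the x axis of chock and the x axis of ramp, either way round below 0.2 rad and value of joint bolt below 0.025 m), for 0.2 s.
At the end, for the whole second after the job is handed in: Bolt drawn out over 92 mm; can at rest within 20 mm of where it lay, leaning on the large wedge, which lies at its low side, nose uphill: nose edge within 40 mm of the can's centre, wedge within 20 mm of the board's middle line and 0.2 rad of straight up the slope (distance between chock_nose and can below 0.04 m and y of chock in the frame of ramp between -0.02 and 0.02 m and angle between the x axis of chock and the x axis of ramp, either way round below 0.2 rad and contact force between chock and can above 0.05 N and value of joint bolt above 0.092 m and distance of can from where it was at the start of the episode below 0.02 m and linear speed of each of can, chock below 0.02 m/s); the robot touches nothing.
It fails at once if the can rolls away or is carried off (more than 40 mm from where it lay) (distance of can from where it was at the start of the episode above 0.04 m).
It also fails if it takes over 45 s, if anything falls off the work surface, if the arm or the gripper's body presses on something with over 40 N, if the wrist force passes 120 N, or if a joint passes its speed limit or range.

## Working session

There is one attempt and no reset: what is moved stays moved. The work goes in short steps, Python scripts to look and compute and a tool call to move; the robot and the scene stay as the last step left them, time stands still between calls to the robot, and variables do not carry over. Pictures are saved under pics/ and viewed, at most 10 in all, crops included, and the job is handed in when it is done.

Besides the shell and the picture viewer there is one more tool, called after "Emit:" as name([rows], argument=value, ...), one row to a line, values as JSON. send_rows: Moves the arm, as the interface text tells. Its arguments: {"type":"object","properties":{"increments":{"type":"array"},"grip":{"type":"number"},"grip_force":{"type":"number"}},"required":["increments"]}

```bash
ls; mkdir -p pics
cat > h.py <<'E'
import cv2, numpy as np
from bench import r
def snap(n,f=None):
    s=r.snapshot(n)
    if f: cv2.imwrite('pics/'+f,s['img'])
    return s
def pts(s,uv,z=None):
    """uv Nx2 -> world points; depth map if z None else plane z"""
    uv=np.asarray(uv,float).reshape(-1,2)
    K=np.array([[s['fx'],0,s['cx']],[0,s['fy'],s['cy']],[0,0,1]])
    n=cv2.undistortPoints(uv.reshape(-1,1,2),K,np.array(s['D'],float)).reshape(-1,2)
    d=np.c_[n,np.ones(len(n))]; V=np.array(s['view']);R,t=V[:3,:3],V[:3,3]
    o=-R.T@t; w=d@R
    if z is None:
        k=s['z_map'][uv[:,1].astype(int),uv[:,0].astype(int)][:,None]
    else: k=((z-o[2])/w[:,2])[:,None]
    return o+k*w
E
python3 - <<'E'
from h import *
a=snap('top','top0.png');b=snap('side','side0.png')
print(r.sense())
E
```

```text
pics
{'time': 0.1, 'joint_pos': array([ 6.25430060e+01,  7.51106079e+00,  8.53238642e+01, -1.76791752e-03,
        8.72589542e+01, -4.89197792e+00]), 'qd': array([ 0.0628786 ,  0.00764091, -0.13317731, -0.04505979, -0.10265814,
        0.05984399]), 'joint_efforts': array([ 1.16099051e-03, -5.70957649e+01, -5.01937401e+01, -1.94929630e-04,
        8.20699031e-03,  1.01237968e-04]), 'tool_pos': array([229.99407478, 553.64395655, 230.33848571]), 'tcp_rot': array([-1.79906312e+02, -6.24644416e-03,  1.57435065e+02]), 'ft_force': array([-0.53680336, -0.09667622, -0.3913242 ]), 'wrist_torque': array([-0.00097256,  0.01718772,  0.02882266]), 'grip_force': 0.0, 'finger_gap': 85.19016457558885}
```

View pics/top0.png

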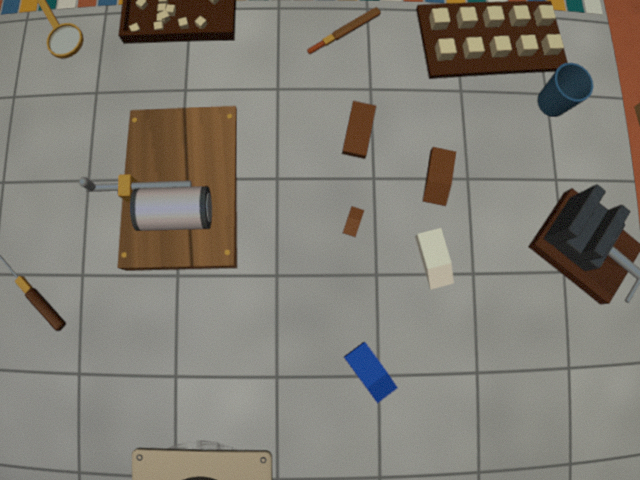

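View pics/side0.png

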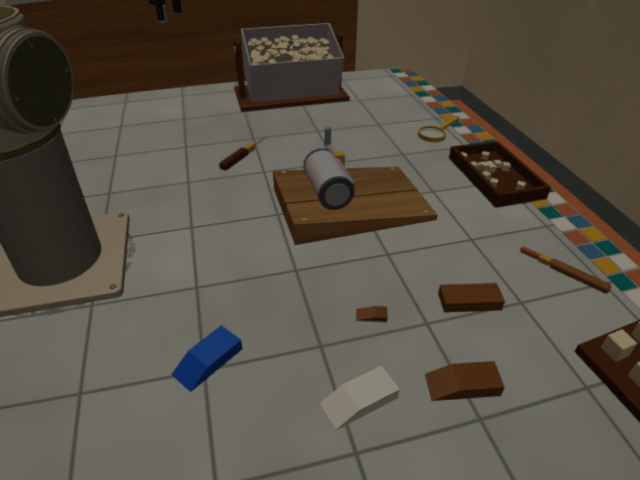

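The top view shows the board at about (180,188), high end towards the robot. The bolt post is at (88,184) and the can at (172,208). The large wedge is at (440,177) with its nose towards the robot (bottom of the picture); the plain block is at (358,130). The side view confirms the wedge at (465,380), nose to the left.

Run:
```python
from h import *
s=snap('top');im=s['img']
hsv=cv2.cvtColor(im,cv2.COLOR_BGR2HSV)
m=((hsv[...,1]>90)&((hsv[...,0]<22))).astype(np.uint8)
m=cv2.morphologyEx(m,cv2.MORPH_OPEN,np.ones((3,3)))
def rect(x0,y0,x1,y1,lbl,zp,zr):
    q=np.zeros_like(m);q[y0:y1,x0:x1]=m[y0:y1,x0:x1]
    c=max(cv2.findContours(q,0,2)[0],key=cv2.contourArea)
    P=pts(s,c.reshape(-1,2),zp); R=cv2.minAreaRect(P[:,:2].astype(np.float32)); print(lbl,'contour plane',R, np.round(cv2.boxPoints(R)).tolist())
    f=np.zeros_like(m);cv2.drawContours(f,[c],-1,1,-1)
    v,u=np.nonzero(f);P=pts(s,np.c_[u,v]);P=P[(P[:,2]>zr[0])&(P[:,2]<zr[1])]
    R=cv2.minAreaRect(P[:,:2].astype(np.float32));print(' depth',R,P.mean(0),np.percentile(P[:,2],[5,50,95]))
    return P
P=rect(105,95,250,280,'board',28,(6,55))
A=np.c_[P[:,:2],np.ones(len(P))];k=np.linalg.lstsq(A,P[:,2],rcond=None)[0];print('plane',k,np.degrees(np.arctan2(k[1],k[0])))
P=rect(415,140,465,212,'chock',18,(14,30))
P=rect(415,140,465,212,'chock',18,(-5,30))
print(pts(s,[[88,184],[130,110],[236,106],[236,267],[118,268]]))
for uv in [[(440,y)] for y in range(140,212,6)]: print(uv,pts(s,uv).round(0))
```

```text
board contour plane ((518.307373046875, 42.879798889160156), (263.875, 190.1676483154297), 1.2594355344772339) [[384.0, 135.0], [388.0, -55.0], [652.0, -49.0], [648.0, 141.0]]
 depth ((522.309814453125, 38.292484283447266), (270.7078552246094, 180.294189453125), 1.4912161827087402) [521.28452498  31.6231705   28.65940985] [13.62339504 26.40428099 44.53802329]
plane [-1.18634042e-01 -1.80308208e-03  9.05585194e+01] -179.12924623160876
chock contour plane ((535.9805908203125, -381.4534606933594), (41.49506378173828, 93.71827697753906), 78.1087646484375) [[486.0, -392.0], [578.0, -411.0], [586.0, -371.0], [494.0, -351.0]]
 depth ((545.80859375, -384.01690673828125), (40.472389221191406, 72.87789916992188), 78.27808380126953) [ 546.41470402 -383.59715754   19.49755838] [15.23474015 19.78509651 22.50140241]
chock contour plane ((535.9805908203125, -381.4534606933594), (41.49506378173828, 93.71827697753906), 78.1087646484375) [[486.0, -392.0], [578.0, -411.0], [586.0, -371.0], [494.0, -351.0]]
 depth ((537.5454711914062, -382.3023986816406), (40.472389221191406, 89.75613403320312), 78.27808380126953) [ 536.43033182 -381.37623778   16.5178611 ] [ 4.31810161 18.95867976 22.22027848]
[[ 5.04259136e+02  1.59680970e+02  9.73069262e+01]
 [ 6.60098636e+02  1.35830544e+02 -3.18468623e-01]
 [ 6.62717314e+02 -4.73774058e+01  2.15196014e+00]
 [ 3.89680428e+02 -5.45366366e+01  1.60506404e+01]
 [ 3.89473326e+02  1.39125768e+02  1.23890306e+00]]
[(440, 140)] [[ 602. -390.    4.]]
[(440, 146)] [[ 593. -390.    1.]]
[(440, 152)] [[ 576. -384.   21.]]
[(440, 158)] [[ 566. -384.   20.]]
[(440, 164)] [[ 555. -383.   21.]]
[(440, 170)] [[ 545. -382.   21.]]
[(440, 176)] [[ 536. -382.   18.]]
[(440, 182)] [[ 526. -382.   17.]]
[(440, 188)] [[ 516. -382.   15.]]
[(440, 194)] [[ 507. -383.   11.]]
[(440, 200)] [[ 499. -384.    5.]]
[(440, 206)] [[ 490. -385.   -1.]]
```

Emit:
send_rows([
  [0,0,0,0,0,-0.184],
  [-29,-47,0,0,0,0],
  [-29,-47,0,0,0,0],
  [-29,-47,0,0,0,0],
  [-29,-47,0,0,0,0],
], grip=-1)

```text
time: 0.78
tool_pos: [304.7, 344.3, 231.0]
tcp_rot: [-180.0, 0.0, 168.0]
ft_force: [1.7, -0.5, 1.0]
finger_gap: 85.7
grip_force: 0.0
```

Emit:
send_rows([
  [-29,-47,0,0,0,0],
  [-29,-47,0,0,0,0],
  [-29,-47,0,0,0,0],
  [-29,-47,0,0,0,0],
  [-29,-47,0,0,0,0],
])

```text
time: 1.4
tool_pos: [397.6, 84.3, 231.3]
tcp_rot: [180.0, 0.0, 168.0]
ft_force: [1.7, 0.2, -0.2]
finger_gap: 85.4
grip_force: 0.0
```

Emit:
send_rows([
  [-29,-47,0,0,0,0],
  [-29,-47,0,0,0,0],
  [-29,-47,0,0,0,0],
  [-29,-47,0,0,0,0],
  [-29,-47,0,0,0,0],
])

```text
time: 2.02
tool_pos: [490.5, -175.9, 231.1]
tcp_rot: [180.0, -0.0, 168.0]
ft_force: [0.0, 1.0, 0.5]
finger_gap: 85.2
grip_force: 0.0
```

Emit:
send_rows([
  [-29,-47,25,0,0,0],
  [-29,-47,25,0,0,0],
  [-29,-47,25,0,0,0],
  [0,0,20,0,0,0],
  [0,0,0,0,0,0],
])

```text
time: 2.65
tool_pos: [544.3, -328.7, 133.2]
tcp_rot: [179.8, -0.3, 168.0]
ft_force: [1.0, -0.2, 0.2]
finger_gap: 85.7
grip_force: 0.0
```

Emit:
send_rows([
  [-16,-27,10,0,0,0],
  [-16,-27,10,0,0,0],
  [0,0,0,0,0,0],
])

```text
time: 3.02
tool_pos: [566.4, -389.8, 117.2]
tcp_rot: [-180.0, 0.0, 168.0]
ft_force: [0.2, 0.3, -0.0]
finger_gap: 85.1
grip_force: 0.0
```

Run:
```python
from h import *
s=snap('wrist','w1.png');im=s['img'];print(r.sense()['tool_pos'],r.sense()['tcp_rot'])
hsv=cv2.cvtColor(im,cv2.COLOR_BGR2HSV)
m=((hsv[...,1]>90)&((hsv[...,0]<22))).astype(np.uint8)
m=cv2.morphologyEx(m,cv2.MORPH_OPEN,np.ones((5,5)))
for c in cv2.findContours(m,0,2)[0]:
    if cv2.contourArea(c)<2000: continue
    f=np.zeros_like(m);cv2.drawContours(f,[c],-1,1,-1);v,u=np.nonzero(f);P=pts(s,np.c_[u,v]);P=P[(P[:,2]>3)&(P[:,2]<30)]
    if len(P)<50: continue
    print(cv2.boundingRect(c),cv2.minAreaRect(P[:,:2].astype(np.float32)),np.percentile(P[:,2],[5,50,95]))
    P=P[P[:,2]>17];print(cv2.minAreaRect(P[:,:2].astype(np.float32)))
```

```text
[ 566.49707055 -388.94822045  117.64750643] [-1.79990148e+02  6.00044792e-02  1.68001859e+02]
(507, 202, 93, 138) ((619.5066528320312, -250.996337890625), (41.666439056396484, 90.45335388183594), 77.53840637207031) [ 8.65112736 20.22009231 21.37766166]
((619.5032958984375, -250.96803283691406), (41.50709533691406, 90.35787200927734), 77.36026000976562)
(295, 118, 67, 150) ((540.1104125976562, -381.330078125), (39.55813217163086, 89.56976318359375), 78.3774642944336) [ 5.63356051 19.97203012 21.39448299]
((551.0491333007812, -383.5730285644531), (39.501991271972656, 67.21969604492188), 78.58958435058594)
(0, 32, 43, 166) ((458.8924865722656, -556.806640625), (24.413063049316406, 99.25399780273438), 65.38153076171875) [ 4.08263664 13.90438636 28.00907259]
((445.1345520019531, -545.5076293945312), (14.572803497314453, 60.183563232421875), 65.77925872802734)
(518, 0, 52, 59) ((472.90032958984375, -240.64120483398438), (23.52780532836914, 31.40360450744629), 72.05939483642578) [ 5.6401998   9.91653494 11.48321811]
((0.0, 0.0), (0.0, 0.0), 0.0)
```

View pics/w1.png

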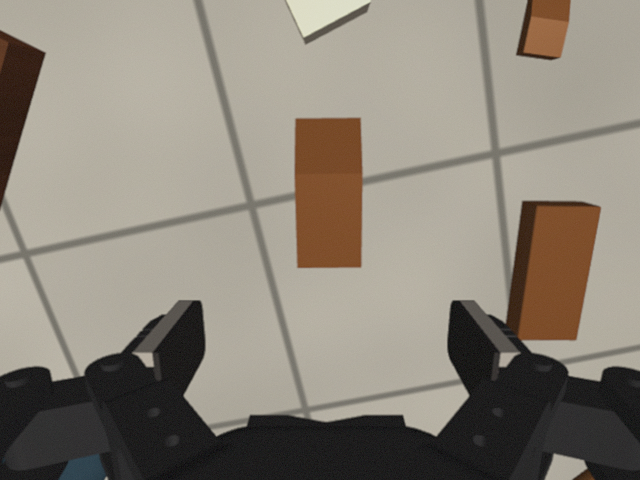

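The wrist view shows the wedge centred at (328,193), its sides parallel to the fingers' travel. Its centre is about (540,-381), yaw -12.

Emit:
send_rows([
  [1.5,2,45,0,0,0],
  [0,0,40,0,0,0],
  [0,0,20,0,0,0],
  [0,0,10,0,0,0],
  [0,0,0,0,0,0],
])

```text
time: 3.7
tool_pos: [565.5, -387.2, 2.2]
tcp_rot: [-180.0, 0.0, 168.0]
ft_force: [0.3, 0.4, -0.4]
finger_gap: 85.4
grip_force: 0.0
```

Emit:
send_rows([
  [0,0,0,0,0,0],
  [0,0,0,0,0,0],
  [0,0,0,0,0,0],
  [0,0,0,0,0,0],
  [0,0,0,0,0,0],
], grip=1, grip_force=40)

```text
time: 4.32
tool_pos: [565.7, -388.0, 2.6]
tcp_rot: [-179.9, 0.1, 168.0]
ft_force: [-0.3, -0.8, 6.1]
finger_gap: 39.3
grip_force: 41.7
```

Emit:
send_rows([
  [0,0,-40,0,0,0],
  [0,0,-50,0,0,-0.117],
  [0,0,0,0,0,-0.117],
  [0,0,0,0,0.122,0],
  [0,0,0,0,0,0],
])

```text
time: 4.95
tool_pos: [565.5, -386.2, 89.4]
tcp_rot: [179.9, -7.1, -178.5]
ft_force: [0.7, -0.0, -2.1]
finger_gap: 38.8
grip_force: 40.9
```

```bash
cat >> h.py <<'E'
from scipy.spatial.transform import Rotation as Ro
B0=np.array([522,38.4]);BY=1.4
def board(x,y): 
    c,s_=np.cos(np.radians(BY)),np.sin(np.radians(BY)); return B0+np.array([c*x-s_*y,s_*x+c*y])
def toboard(p):
    d=np.asarray(p)[...,:2]-B0;c,s_=np.cos(np.radians(BY)),np.sin(np.radians(BY))
    return np.stack([c*d[...,0]+s_*d[...,1],-s_*d[...,0]+c*d[...,1]],-1)
def inc(tgt,rpy=None):
    q=r.sense();R=Ro.from_euler('xyz',q['tcp_rot'],degrees=True)
    print('now',q['time'],q['tool_pos'].round(1),q['tcp_rot'].round(1),'F',q['ft_force'].round(1),'board',toboard(q['tool_pos']).round(1))
    print('shift',R.inv().apply(np.array(tgt)-q['tool_pos']).round(1))
    if rpy is not None: print('turn',(R.inv()*Ro.from_euler('xyz',rpy,degrees=True)).as_rotvec().round(3))
E
python3 -c "
from h import *
print(Ro.from_euler('xyz',[180,-7,181.4],degrees=True).as_matrix().round(3))
inc([*board(97,0),75],[180,-7,181.4])"
```

```text
[[-0.992 -0.024 -0.122]
 [-0.024  1.    -0.003]
 [ 0.122  0.    -0.993]]
now 4.95 [ 565.5 -386.2   89.4] [ 179.9   -7.1 -178.5] F [ 0.7 -0.  -2.1] board [  33.1 -425.5]
shift [-65.8 425.4   7.1]
turn [ 0.002 -0.002  0.001]
```

Emit:
send_rows([
  [-8,53,0,0,0,0],
  [-8,53,0,0,0,0],
  [-8,53,0,0,0,0],
  [-8,53,0,0,0,0],
  [-8,53,0,0,0,0],
])

```text
time: 5.58
tool_pos: [598.3, -119.8, 86.5]
tcp_rot: [179.9, -6.8, -178.6]
ft_force: [0.6, -0.1, -1.3]
finger_gap: 38.7
grip_force: 41.1
```

Emit:
send_rows([
  [-8,53,0,0,0,0],
  [-8,53,0,0,0,0],
  [-8,53,0,0,0,0],
  [0,0,0,0,0,0],
])

```text
time: 6.08
tool_pos: [618.3, 42.2, 83.4]
tcp_rot: [179.9, -6.9, -178.3]
ft_force: [-0.2, -1.0, -2.2]
finger_gap: 39.0
grip_force: 41.2
```

Run:
```python
from h import *
inc([*board(97,0),22],[180,-7,181.4])
s=snap('wrist','w2.png')
V,U=np.mgrid[0:480:3,0:640:3];u=U.ravel();v=V.ravel();ok=s['z_map'][v,u]>0
P=pts(s,np.c_[u,v][ok]);b=toboard(P)
# board side edges: points well above table, x in 10..60
for x0 in (-100,-80,30,60):
    k=(abs(b[:,0]-x0)<12)&(P[:,2]>28.6-.1228*x0-6)&(P[:,2]<28.6-.1228*x0+6)
    if k.any(): print('x',x0,'y range',b[k,1].min(),b[k,1].max(),k.sum())
k=(P[:,2]>70)&(abs(b[:,1])<40)&(b[:,0]<-20)&(b[:,0]>-90); print('can',b[k].min(0),b[k].max(0),k.sum(),P[k,2].max())
if k.sum()>20:
    A=np.c_[2*b[k,0],2*P[k,2],np.ones(k.sum())];q=np.linalg.lstsq(A,b[k,0]**2+P[k,2]**2,rcond=None)[0];print('circle',q[:2],np.sqrt(q[2]+q[0]**2+q[1]**2))
k=(P[:,2]>58)&(P[:,2]<75)&(b[:,0]>-20)&(b[:,0]<-2)&(abs(b[:,1])<50);print('bolt',b[k].min(0),b[k].max(0),k.sum())
k=(P[:,2]>85)&(b[:,1]>100)&(abs(b[:,0]+12)<20)&(b[:,1]<150);print('post',b[k].min(0),b[k].max(0),k.sum()) if k.any() else 0
```

```text
now 6.075 [618.3  42.2  83.4] [ 179.9   -6.9 -178.3] F [-0.2 -1.  -2.2] board [96.3  1.4]
shift [-8.  -1.6 60.9]
turn [0.002 0.002 0.004]
x 30 y range -87.92849553994894 92.42304691242809 1286
x 60 y range -87.74397387535392 92.53354295660152 1140Traceback (most recent call last):
  File "<stdin>", line 10, in <module>
    return umr_minimum(a, axis, None, out, keepdims, initial, where)
ValueError: zero-size array to reduction operation minimum which has no identity
```

View pics/w2.png

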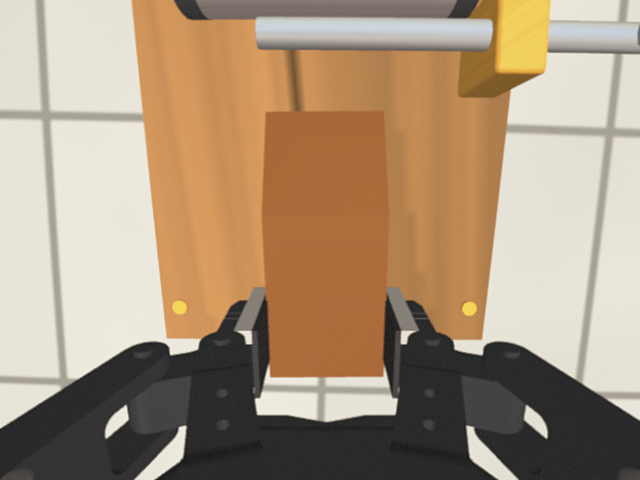

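The wedge is held straight between the fingers, nose edge at row 112. The bolt is at row 33 with its tip at column 258, and the can is beyond it at the top. Lowering onto the board.

Emit:
send_rows([
  [-3,1,30,0,0,0],
  [-3,0,25,0,0,0],
  [0,0,4,0,0,0],
  [0,0,0,0,0,0],
])

```text
time: 6.62
tool_pos: [617.1, 38.1, 24.7]
tcp_rot: [180.0, -7.0, -178.7]
ft_force: [0.3, -0.4, -0.4]
finger_gap: 39.1
grip_force: 41.1
```

Emit:
send_rows([
  [0,0,1.5,0,0,0],
  [0,0,0,0,0,0],
])

```text
time: 6.88
tool_pos: [617.6, 39.0, 23.8]
tcp_rot: [-180.0, -6.9, -178.6]
ft_force: [0.3, -0.2, -1.6]
finger_gap: 39.0
grip_force: 41.1
```

Emit:
send_rows([
  [0,0,1.5,0,0,0],
  [0,0,0,0,0,0],
])

```text
time: 7.12
tool_pos: [616.6, 39.2, 21.3]
tcp_rot: [180.0, -7.0, -178.6]
ft_force: [0.3, -0.8, -1.5]
finger_gap: 38.8
grip_force: 41.1
```

Emit:
send_rows([
  [0,3,1.5,0,0,0],
  [0,0,0,0,0,0],
])

```text
time: 7.38
tool_pos: [616.6, 42.4, 19.9]
tcp_rot: [180.0, -7.0, -178.6]
ft_force: [0.2, -0.4, 0.3]
finger_gap: 38.9
grip_force: 41.3
```

Emit:
send_rows([
  [0,0,1,0,0,0],
  [0,0,0,0,0,0],
])

```text
time: 7.62
tool_pos: [616.6, 42.3, 19.8]
tcp_rot: [180.0, -7.0, -178.6]
ft_force: [-2.4, 1.2, 6.6]
finger_gap: 39.1
grip_force: 42.1
```

Emit:
send_rows([
  [12,0,-1,0,0,0],
  [15,0,0,0,0,0],
  [15,0,0,0,0,0],
  [10,0,0,0,0,0],
  [0,0,0,0,0,0],
])

```text
time: 8.25
tool_pos: [564.0, 40.9, 26.3]
tcp_rot: [180.0, -7.0, -178.6]
ft_force: [-3.2, 0.1, 2.2]
finger_gap: 39.0
grip_force: 41.5
```

Emit:
send_rows([
  [4,0,0,0,0,0],
  [3,0,0,0,0,0],
  [0,0,0,0,0,0],
])

```text
time: 8.62
tool_pos: [557.9, 40.7, 27.0]
tcp_rot: [-180.0, -7.0, -178.6]
ft_force: [0.1, -0.2, 2.2]
finger_gap: 39.4
grip_force: 41.6
```

Emit:
send_rows([
  [2,0,0,0,0,0],
  [0,0,0,0,0,0],
])

```text
time: 8.88
tool_pos: [556.0, 40.6, 27.3]
tcp_rot: [-180.0, -7.0, -178.6]
ft_force: [0.8, -0.8, 1.8]
finger_gap: 39.4
grip_force: 41.5
```

Emit:
send_rows([
  [2,0,0,0,0,0],
  [2,0,0,0,0,0],
  [0,0,0,0,0,0],
])

```text
time: 9.25
tool_pos: [552.0, 40.5, 27.8]
tcp_rot: [-180.0, -7.0, -178.6]
ft_force: [3.9, 0.1, 0.1]
finger_gap: 39.1
grip_force: 41.5
```

Emit:
send_rows([
  [1.5,0,0,0,0,0],
  [0,0,0,0,0,0],
])

```text
time: 9.5
tool_pos: [550.4, 40.5, 27.9]
tcp_rot: [-180.0, -7.0, -178.6]
ft_force: [3.8, -0.5, 0.5]
finger_gap: 39.0
grip_force: 41.5
```

Emit:
send_rows([
  [1.5,0,0,0,0,0],
  [0,0,0,0,0,0],
])

```text
time: 9.75
tool_pos: [548.9, 40.5, 28.1]
tcp_rot: [-180.0, -7.0, -178.6]
ft_force: [3.4, 0.4, 1.6]
finger_gap: 38.9
grip_force: 41.5
```

Emit:
send_rows([
  [0,0,0.7,0,0,0],
  [0,0,0,0,0,0],
])

```text
time: 10.0
tool_pos: [548.9, 40.4, 28.1]
tcp_rot: [-180.0, -7.0, -178.6]
ft_force: [1.9, -0.1, 7.3]
finger_gap: 38.8
grip_force: 42.2
```

Emit:
send_rows([
  [0,0,0,0,0,0],
  [0,0,0,0,0,0],
  [0,0,0,0,0,0],
  [0,0,0,0,0,0],
], grip=-1)

```text
time: 10.5
tool_pos: [548.5, 40.5, 27.1]
tcp_rot: [180.0, -7.0, -178.6]
ft_force: [0.7, -0.8, 0.8]
finger_gap: 85.3
grip_force: 0.0
```

Emit:
send_rows([
  [0,0,-20,0,0,0],
  [0,0,-50,0,0,0],
  [0,0,-50,0,0,0],
  [-30,0,-30,0,0,0],
  [0,0,0,0,0,0],
])

```text
time: 11.12
tool_pos: [600.4, 41.5, 177.5]
tcp_rot: [-180.0, -6.5, -178.6]
ft_force: [-0.1, -0.3, -1.2]
finger_gap: 85.6
grip_force: 0.0
```

Run:
```python
from h import *
inc([*board(-12,125),190],[180,0,181.4])
s=snap('wrist','w3.png')
V,U=np.mgrid[0:480:2,0:640:2];u=U.ravel();v=V.ravel();ok=s['z_map'][v,u]>0
P=pts(s,np.c_[u,v][ok]);b=toboard(P)
def show(n,k):
    print(n,k.sum(),*( (b[k].min(0).round(1),b[k].max(0).round(1)) if k.any() else ()))
show('post',(P[:,2]>85)&(P[:,2]<112)&(b[:,1]>100)&(b[:,1]<180)&(abs(b[:,0]+12)<25))
show('bolt',(P[:,2]>60)&(P[:,2]<72)&(b[:,0]>-19)&(b[:,0]<0)&(abs(b[:,1])<55))
show('can',(P[:,2]>75)&(P[:,2]<103)&(b[:,0]<-20)&(b[:,0]>-90)&(abs(b[:,1])<62))
h=P[:,2]-(28.6-.1228*b[:,0]);show('chock top',(h>14)&(h<25)&(abs(b[:,1])<40)&(b[:,0]>0)&(b[:,0]<80))
```

```text
now 11.125 [600.4  41.5 177.5] [-180.    -6.5 -178.6] F [-0.1 -0.3 -1.2] board [78.4  1.2]
shift [ 91.3 123.7  -2.2]
turn [-0.    -0.114 -0.   ]
post 231 [-14.8 122.2] [ -1.4 135.5]
bolt 659 [-19.  -52.4] [-3.4 54.9]
can 4782 [-64.1 -53.4] [-20.1  57.9]
chock top 1048 [  0.7 -17.6] [47.7 22.1]
```

View pics/w3.png

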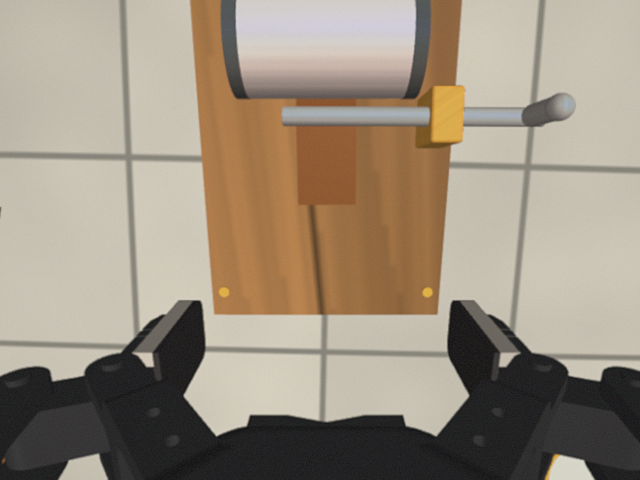

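The wedge sits under the bolt against the can, on the board's middle line (columns 298–356). The bolt knob is at (563,105). Next is the bolt post.

Emit:
send_rows([
  [0,0,0,0,-0.12,0],
  [29,42,0,0,0,0],
  [30,42,0,0,0,0],
  [29,43,10,0,0,0],
  [0,0,0,0,0,0],
], grip=-0.3)

```text
time: 11.8
tool_pos: [501.6, 168.5, 160.3]
tcp_rot: [-180.0, -0.4, -178.4]
ft_force: [0.1, -0.1, 0.0]
finger_gap: 55.5
grip_force: 0.0
```

Run:
```python
from h import *
inc([*board(-10,129),76],[180,0,181.4]);print(r.sense()['finger_gap'])
s=snap('wrist');t=snap('top','t4.png')
for n,s in (('w',s),('t',t)):
    V,U=np.mgrid[0:480,0:640];u=U.ravel();v=V.ravel();ok=s['z_map'][v,u]>0
    P=pts(s,np.c_[u,v][ok]);b=toboard(P)
    k=(P[:,2]>88)&(P[:,2]<110)&(b[:,1]>100)&(b[:,1]<160)&(abs(b[:,0]+12)<25)
    print(n,k.sum(),*((P[k].min(0),P[k].max(0),np.median(P[k],0)) if k.any() else ()))
```

```text
now 11.8 [501.6 168.5 160.3] [-180.    -0.4 -178.4] F [ 0.1 -0.1  0. ] board [-17.2 130.5]
shift [-7.8 -1.5 84.3]
turn [-0.    -0.007  0.004]
55.46907614226658
w 710 [502.26743563 160.46580469  88.01377176] [516.77329438 174.83034625 107.54570154] [507.29413868 167.81369602 103.49771347]
t 74 [500.81441412 157.9065526   88.19235744] [512.32469877 172.37022034 107.52856252] [504.57335046 163.58616438 102.11890114]
```

Emit:
send_rows([
  [-7,-2,40,0,0,0],
  [0,0,30,0,0,0],
  [0,0,14,0,0,0],
  [0,0,0,0,0,0],
])

```text
time: 12.4
tool_pos: [512.1, 163.7, 77.8]
tcp_rot: [-180.0, -0.2, -178.7]
ft_force: [0.0, -0.8, -0.0]
finger_gap: 55.4
grip_force: 0.0
```

Emit:
send_rows([
  [0,0,0,0,0,0],
  [0,0,0,0,0,0],
  [0,0,0,0,0,0],
  [0,0,0,0,0,0],
], grip=1, grip_force=30)

```text
time: 12.9
tool_pos: [513.7, 164.9, 80.2]
tcp_rot: [180.0, 0.0, -178.6]
ft_force: [0.1, -0.4, 7.3]
finger_gap: 12.7
grip_force: 29.3
```

Emit:
send_rows([
  [0,4,0,0,0,0],
  [0,6,0,0,0,0],
  [0,0,0,0,0,0],
])

```text
time: 13.28
tool_pos: [513.4, 175.3, 80.2]
tcp_rot: [180.0, 0.0, -178.6]
ft_force: [-0.8, 1.4, 5.9]
finger_gap: 12.7
grip_force: 29.4
```

Run:
```python
from h import *
s=snap('wrist','w5.png');inc([509,167,76])
```

```text
now 13.325 [513.5 175.3  80.2] [ 179.9    0.  -178.6] F [0.  1.7 6.9] board [ -5.2 137.1]
shift [ 4.7 -8.2  4.2]
```

View pics/w5.png

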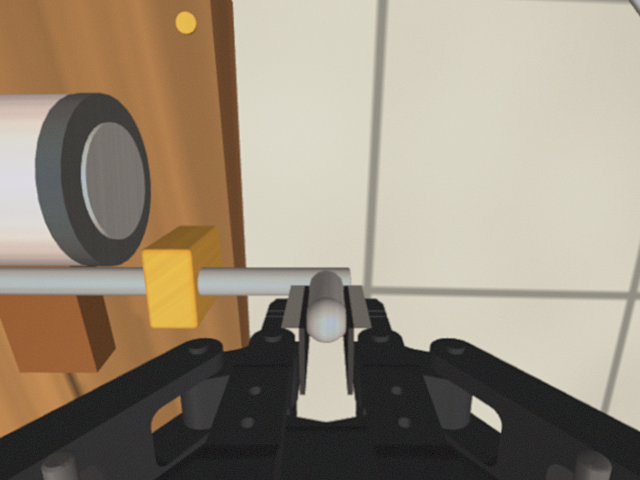

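The pads hold the bolt post at (325,310), slightly off-centre but secure, and the bolt is moving with them. Continuing the pull.

Emit:
send_rows([
  [0,10,0,0,0,0],
  [0,12,0,0,0,0],
  [0,12,0,0,0,0],
  [0,12,0,0,0,0],
  [0,0,0,0,0,0],
])

```text
time: 13.95
tool_pos: [512.4, 221.8, 80.2]
tcp_rot: [179.9, 0.0, -178.6]
ft_force: [0.1, 1.5, 7.2]
finger_gap: 12.7
grip_force: 29.6
```

Emit:
send_rows([
  [0,10,0,0,0,0],
  [0,10,0,0,0,0],
  [0,8,0,0,0,0],
  [0,4,0,0,0,0],
  [0,0,0,0,0,0],
])

```text
time: 14.58
tool_pos: [511.6, 253.3, 80.2]
tcp_rot: [179.9, 0.0, -178.6]
ft_force: [0.0, 1.5, 6.0]
finger_gap: 12.6
grip_force: 29.6
```

Emit:
send_rows([
  [0,3,0,0,0,0],
  [0,3,0,0,0,0],
  [0,0,0,0,0,0],
])

```text
time: 14.95
tool_pos: [511.5, 259.0, 80.2]
tcp_rot: [180.0, 0.0, -178.6]
ft_force: [0.5, 1.0, 7.4]
finger_gap: 12.6
grip_force: 29.6
```

Emit:
send_rows([
  [0,2,0,0,0,0],
  [0,1,0,0,0,0],
  [0,0,0,0,0,0],
])

```text
time: 15.32
tool_pos: [511.4, 261.8, 80.2]
tcp_rot: [180.0, 0.0, -178.6]
ft_force: [0.9, -0.5, 6.7]
finger_gap: 12.6
grip_force: 29.6
```

Emit:
send_rows([
  [0,1.5,0,0,0,0],
  [0,1,0,0,0,0],
  [0,0,0,0,0,0],
])

```text
time: 15.7
tool_pos: [511.3, 264.2, 80.2]
tcp_rot: [180.0, 0.0, -178.6]
ft_force: [-0.1, -0.9, 6.6]
finger_gap: 12.6
grip_force: 29.6
```

Emit:
send_rows([
  [0,2,0,0,0,0],
  [0,0,0,0,0,0],
])

```text
time: 15.95
tool_pos: [511.4, 264.3, 80.1]
tcp_rot: [-179.8, -0.0, -178.6]
ft_force: [-0.1, -10.7, 9.5]
finger_gap: 12.7
grip_force: 30.0
```

Emit:
send_rows([
  [0,1.5,0,0,0,0],
  [0,0,0,0,0,0],
])

```text
time: 16.2
tool_pos: [511.4, 264.4, 80.1]
tcp_rot: [-179.7, -0.0, -178.6]
ft_force: [-1.1, -17.2, 12.5]
finger_gap: 12.5
grip_force: 30.4
```

Reached the stop. I'll relax, release and back away upwards.

Emit:
send_rows([
  [0,-3,0,0,0,0],
  [0,0,0,0,0,0],
])

```text
time: 16.45
tool_pos: [511.3, 264.1, 80.2]
tcp_rot: [180.0, 0.0, -178.6]
ft_force: [0.3, -2.5, 7.6]
finger_gap: 12.4
grip_force: 29.9
```

Emit:
send_rows([
  [0,0,0,0,0,0],
  [0,0,0,0,0,0],
  [0,0,0,0,0,0],
], grip=-0.3)

```text
time: 16.82
tool_pos: [509.9, 264.6, 78.4]
tcp_rot: [-180.0, -0.2, -178.6]
ft_force: [-0.1, 0.0, 0.0]
finger_gap: 55.4
grip_force: 0.0
```

Emit:
send_rows([
  [0,0,-30,0,0,0],
  [0,0,-50,0,0,0],
  [0,0,-40,0,0,0],
  [0,40,0,0,0,0],
  [0,0,0,0,0,0],
])

```text
time: 17.45
tool_pos: [509.3, 306.6, 199.2]
tcp_rot: [179.9, -0.1, -178.5]
ft_force: [-0.6, -0.9, -0.6]
finger_gap: 55.5
grip_force: 0.0
```

Run:
```python
from h import *
s=snap('side');cv2.imwrite('pics/s6.png',cv2.resize(s['img'][90:290,220:520],(750,500)))
print(r.sense()['time'],r.sense()['ft_force'])
```

```text
17.5 [-0.64032381 -0.94038079 -1.03957052]
```

View pics/s6.png

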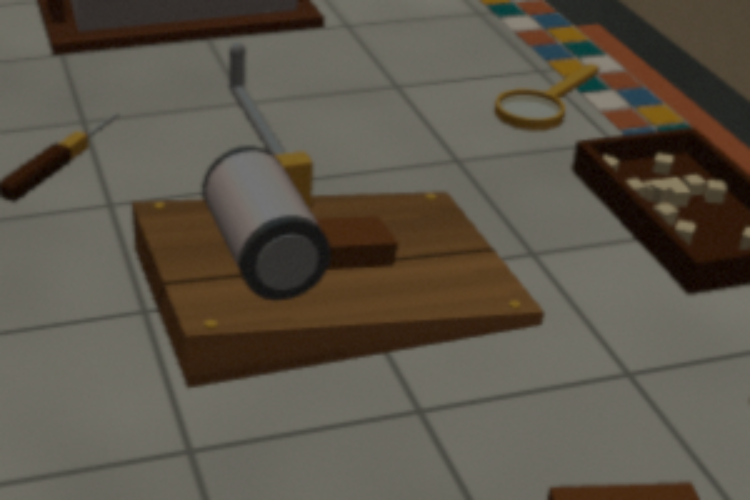

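The bolt is fully drawn (post at (237,65)) and the can at (265,225) rests on the wedge at (360,243). The gripper is clear of everything.

```bash
python3 -c "
from h import *
print(r.hand_in())"
```

```text
the job is handed in; nothing more can be done
None
```

The job is handed in: the wedge alone holds the can midway along its low side, the bolt is drawn out to its stop, and the gripper is clear; no verdict was returned.

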